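# Rock the ball sorter's gate and feed the white milling ball

### The arm

A 6-joint arm with a two-finger parallel gripper is mounted at the origin on a cart in front of the work surface, level with it; the furniture and walls round the work are solid. World frame = base frame: x ahead of the robot, y to its left, z up, the work surface at z = 0. Lengths are in mm, angles in rad, forces in N, time in s.
With the tool pointing down it reaches from about 350 to 725 mm from the base axis. Payload 6 kg.
Tool frame: the origin (TCP) lies midway between the tips of the shut fingers; the grasp point (between the pads) lies tcp_to_grasp behind it (tcp_to_grasp is the distance from the TCP to the grasp point, in mm); z points along the fingers, y is the direction in which the jaws open and shut (so a half turn about z gives the same grasp; the last joint's range is limited). The gripper opens to 85 mm and grips with 20 to 120 N. Pads are 22 mm wide; open, the fingers measure 114 mm over their backs; the gripper's body (76 mm by 85 mm) begins 54 mm behind the grasp point. The pads swing forward as they close: fully open they stand 13 mm farther back than shut.
Start: joints at [-0.951, 0.04, 0.085, 0, -1.615, -0.334], TCP at [169.164, -575.636, 231.261] pointing down, gripper open.
Joint ranges: [-2.56, 2.56], [-1.29, 2.01], [-1.08, 1.49], [-3.29, 1.98], [-2.81, -0.18], [-2.99, 2.99]. Speed limits (rad/s): [2.57, 2.57, 3.01, 3.14, 3.14, 3.14].

### API

Orientations are given as a rotation vector (axis times angle).
In Python, from station import * gives the robot as it stands.
- The arm moves only by the shell command python3 -m pendant 'ROWS' [FORCE]. ROWS is JSON, one flat list of numbers, 5 for each row, row after row: the finger opening in mm, from 0 to 85.4, then the shift along the tool's x, y, z in mm, then the turn about the tool's z in rad. A call has 1 to 12 rows; each row is the pose to reach, as a shift and turn from the pose measured when the call began, along the tool's axes at that moment; what a row does not reach only later rows make up. A row lasts 1/8 s, in which the tool goes at most 62.5 mm and 10.7 degrees, less where a joint would pass 70% of its speed; a pose out of reach is approached as far as the arm can. A call with a gripper value outside its range is refused whole. The fingers move at their own pace and stop on an object; FORCE is the grip in N (left out, the last holds). Time passes only in rows, so rows that repeat a pose let the fingers close. It gives the time, the measured TCP pose, the force and the opening at its end, in the units of the state.
- get_obs(): the state, without advancing time (a new reading comes with each control period).
- snapshot(name): name is "scene" or "top" or "wrist"; returns the picture (384x512x3 uint8, red, green, blue); there is no depth.
- camera_params(name): a dict with "fx", "fy", "cx", "cy" (pixels), "R" (3x3) and "t" (3): a world point X has camera coordinates R X + t. Camera axes: x right, y down, z forward; pixel columns grow to the right and rows downward; lengths in mm; the calibration is good to about 2 mm. A picture is of the moment at which its call begins: read the wrist's pose just before it. camera_params takes no time and is no camera call; for the wrist camera it gives the pose at the moment of the call.
- finish_job(): hands the job in, once; it reports no verdict.
The state is a dict: "t": time; "joint_pos": joint angles; "joint_velocities": joint speeds; "joint_efforts": joint torques, N m; "position": TCP position; "orientation": TCP orientation; "force": force on the tool from outside, world axes, zero at the start; "wrist_torque": the same for the moment, N m; "width": finger opening in mm.
Only numpy, scipy, OpenCV 4.12 (cv2) and the standard library are available. Lean on these libraries where they do the work, as an engineer would, in place of code of your own. Each camera call takes 0.05 s, during which the arm holds its last target.

### The job

The orange gate of the ball sorter still feeds to the left, into the red cup. Press its raised right-hand pad down with the fingertips until the gate is fully over against its right-hand stop, and only then push the waiting white ball from behind with a fingertip, off its seat toward the gate, and let it roll down by itself into the blue cup on the right. Grip or lift nothing, leave both steel balls where they are, and do not disturb the tape roll, vial and marker round the sorter.

Things in the scene. Friction and masses are not known exactly. Their poses are not given: they have to be found in the camera images.
- sorter: Fixed bench sorter for 30 mm milling balls, 240 mm deep (x) by 430 mm wide (y), highest fixed part 136 mm. Origin on the worktop under its middle; own +x points away from the robot at yaw 0, +y left, z up; turned by up to 0.25 rad either way. At its back is a level grey ledge, x +46 to +134 mm, y -65 to +65 mm, top at z = 128 mm, open at the back (+x).
- seat_left (a point): Bottom of the left seat, a shallow dish 60 mm square with 4 degree sides in the ledge, at sorter x = +76, y = +32, z = 126 mm; its rim is 2 mm higher. From x = +46 mm an 18 degree slope runs down toward -x to x = -22 mm, z = 104 mm, and drops onto the orange gate. White rails 5 mm thick, 10 to 12 mm high, at y = 0 and +-62.5 mm part the two lanes from x = +77 mm down the slope.
- seat_right (a point): Bottom of the right seat, the same at sorter y = -32 mm.
- gate (a joint): Tilt of the orange gate, a trough 160 mm long (sorter y), 50 mm wide, on a pivot along sorter x at x = -47, y = 0, z = 78 mm. 0 level; negative: left end down (feeds the red cup); positive: right end down (blue cup). Stops at -0.22 and +0.22 rad; starts at -0.22 to -0.12. No spring: a stiff pivot (0.12 N m, about 2 N on a pad) keeps it where it is left, so press it all the way.
- pad_right (a point): Centre of the top of the gate's right press pad, an orange square 36 x 36 mm, 5 mm thick, with black ribs, sticking out of the gate's robot side; at sorter x = -91.5 mm, y about -62 mm. When the gate is fully over to the right the pad's top centre is at z about 86 mm, when fully left at about 113 mm. It is free above and below.
- pad_left (a point): The same for the left press pad (sorter y about +62 mm).
- white_ball_center (a point): Centre of the white ceramic milling ball, 30 mm diameter, 0.085 kg nominal. It waits in one of the two seats on the ledge (either one), centre at z = 141 mm. About 1 N pushes it out of the seat; past sorter x = +46 mm it rolls down by itself. Fingers must no longer touch it once its centre is past sorter x = 0 (they may not carry it).
- steel_ball_center (a point): Centre of the waiting dark steel ball, 30 mm, 0.11 kg, in the other seat. Stays there.
- sorted_ball_center (a point): Centre of a dark steel ball, 30 mm, that already lies in the red left cup. Stays there.
- right_cup (a point): Centre of the inner floor of the blue right cup, 86 mm (x) by 70 mm (y) inside, floor at z = 12 mm, outer walls to z = 64 mm, at sorter x = -47 mm, y = -174 mm. A ball lying in it has its centre at z = 27 mm.
- left_cup (a point): The same for the red left cup (sorter y = +174 mm).
- film_roll: Bystander: roll of beige film, 72 mm diameter, 24 mm high, lying flat left of the ledge; origin at the centre of its underside.
- vial: Bystander: glass vial with white cap, 24 mm diameter, 58 mm high, standing right of the ledge; origin at the centre of its underside.
- marker: Bystander: felt marker with red barrel, 130 mm long, 16 mm high, lying on the worktop on the robot's side of the sorter; origin at the middle of its underside.
There are look-alikes about, which are no part of the job. Of the things shaped like the part that bears white_ball_center, the white one is meant.

How it is judged (in metres and radians):
On the way, in this order (a step that is already met when the one before it is completed fails the run):
1. the gate is rocked fully over to the right while the white ball still waits in its seat (value of joint gate above 0.18 rad and distance of white_ball_center from where it was at the start of the episode below 0.008 m), for 0.2 s.
2. the white ball has rolled into the blue right cup (x of white_ball_center in the frame of right_cup between -0.043 and 0.043 m and y of white_ball_center in the frame of right_cup between -0.038 and 0.038 m and height (world z) of white_ball_center below 0.045 m), for 0.2 s.
At the end, for the whole second after the job is handed in: The gate stands tilted right (over 0.16 rad of 0.22), the white ball lies at rest (under 0.05 m/s) in the blue right cup, the waiting steel ball is within 8 mm of its seat, the other steel ball is in the red left cup, and the tape roll, vial and marker have moved less than 20 mm (all of step 2 and value of joint gate above 0.16 rad and linear speed of white_ball below 0.05 m/s and distance of steel_ball_center from where it was at the start of the episode below 0.008 m and x of sorted_ball_center in the frame of left_cup between -0.043 and 0.043 m and y of sorted_ball_center in the frame of left_cup between -0.038 and 0.038 m and height (world z) of sorted_ball_center below 0.045 m and distance of each of film_roll, vial, marker from where it was at the start of the episode below 0.02 m); the robot touches nothing.
It fails at once if a ball was lifted (more than 20 mm above the ledge seats, or the sorted ball out of its cup) (height (world z) of any of white_ball_center, steel_ball_center above 0.162 m or height (world z) of sorted_ball_center above 0.06 m).
It fails at once if the fingers carried or guided the white ball past the slope instead of letting it roll (x of white_ball_center in the frame of sorter below 0 m and contact force between the fingers and white_ball above 0.3 N).
It fails at once if the white ball went to the left cup or fell off the sorter ((y of white_ball_center in the frame of sorter above 0.1 m and x of white_ball_center in the frame of sorter below 0.01 m) or height (world z) of white_ball_center below 0.022 m).
It fails at once if the waiting steel ball was pushed off its seat, or the tape roll, vial or marker disturbed (distance of steel_ball_center from where it was at the start of the episode above 0.012 m or distance of any of film_roll, vial, marker from where it was at the start of the episode above 0.03 m or angle between vial's own z axis and vertical above 0.3 rad).
It also fails if it takes over 38 s, if anything falls off the work surface, if the arm or the gripper's body presses on something with over 40 N, if the wrist force passes 120 N, or if a joint passes its speed limit or range.

## Working session

There is one attempt and no reset: what is moved stays moved. The work goes in short steps, Python scripts to look and compute and a shell command to move; the robot and the scene stay as the last step left them, time stands still between calls to the robot, and variables do not carry over. Pictures are saved under pics/ and viewed, and the job is handed in when it is done.

```bash
mkdir -p pics; ls
python3 - <<'E'
from station import *
import cv2
o=get_obs();print(o)
for n in("scene","top"):
    p=camera_params(n);print(n,p)
    im=snapshot(n);cv2.imwrite(f"pics/{n}0.png",cv2.resize(im[:,:,::-1],(800,600),interpolation=cv2.INTER_CUBIC)); cv2.imwrite(f"pics/{n}0raw.png",im[:,:,::-1])
E
```

```text
pics
{'t': 0.0, 'joint_pos': array([-9.51284235e-01,  4.08426951e-02,  8.38260894e-02, -4.77395353e-04,
       -1.61549372e+00, -3.33711123e-01]), 'joint_velocities': array([-1.23762638e-03,  8.73340694e-04,  9.78695271e-05, -8.26124320e-04,
        1.01282424e-03, -9.84801693e-04]), 'joint_efforts': array([-2.18512549e-03, -3.68199527e+01,  3.47410440e+01,  6.93220675e+00,
       -5.54009530e-03, -3.36026460e-05]), 'position': array([ 169.15806462, -575.32684628,  230.267078  ]), 'orientation': array([ 4.47389478e-01, -3.10920597e+00, -2.73567934e-03]), 'force': array([-0.16496284,  0.2262424 ,  0.22986347]), 'wrist_torque': array([-0.00884169, -0.03237078,  0.01561497]), 'width': 85.4479249241465}
scene {'fx': 467.43404590222195, 'fy': 467.43404590222195, 'cx': 254.9926770570307, 'cy': 200.2504707487011, 'R': array([[-0.88647609, -0.46257714,  0.01351019],
       [-0.34865192,  0.64838501, -0.67678558],
       [ 0.30430574, -0.60466459, -0.73605621]]), 't': array([417.77157517, 349.41696128, 791.22280131])}
top {'fx': 373.07647868644415, 'fy': 373.07647868644415, 'cx': 261.41521642080534, 'cy': 191.6549112053387, 'R': array([[-0.0092415 , -0.9997382 ,  0.02093153],
       [-0.98782481,  0.00587652, -0.15545936],
       [ 0.15529566, -0.02211336, -0.9876205 ]]), 't': array([-120.77719024,  544.55650756,  892.18234445])}
```

View pics/top0.png

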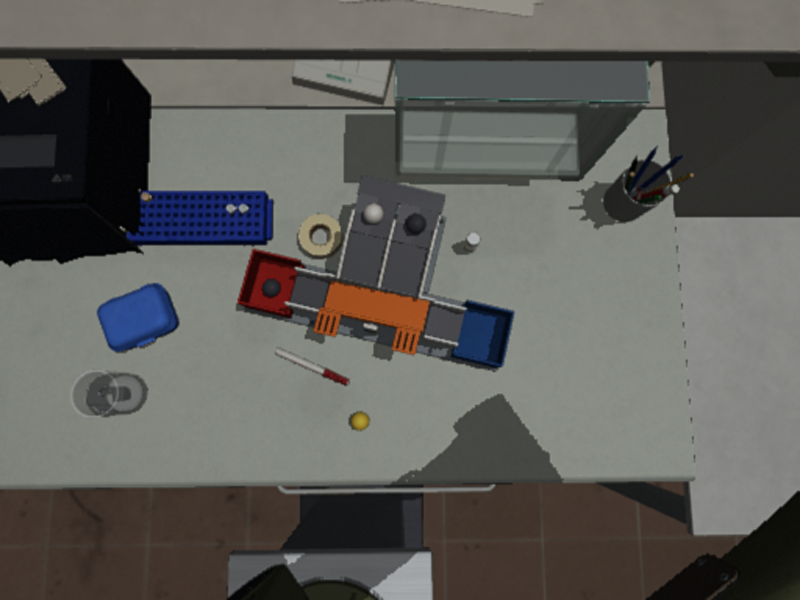

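View pics/scene0.png

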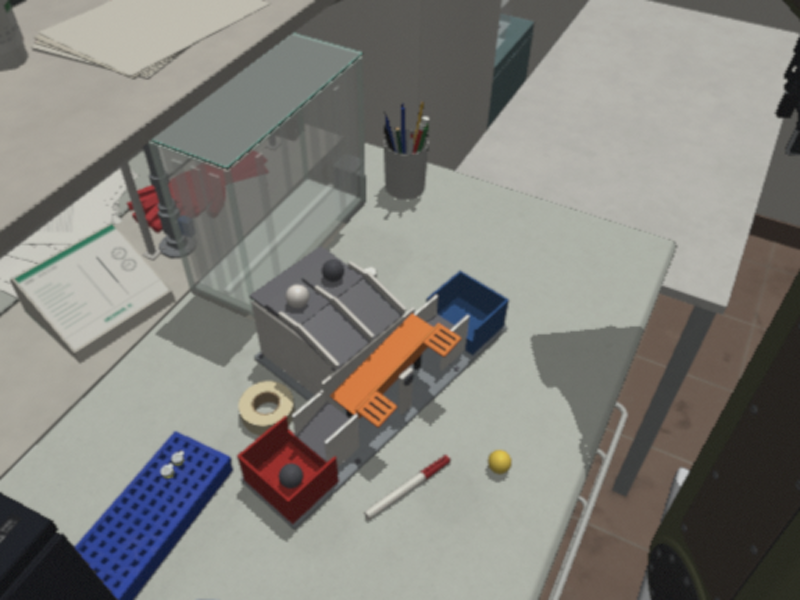

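The top view shows the white ball at about (373,213) in the left seat and the steel ball at (415,224) in the right seat. The sorted ball is in the red cup at (271,287). The yellow ball at (360,421) is a look-alike on the table. I'll zoom in to read exact points.

Run:
```python
import cv2
im=cv2.imread("pics/top0raw.png"); c=im[100:250,145:335]; cv2.imwrite("pics/topc.png",cv2.resize(c,None,fx=4,fy=4,interpolation=cv2.INTER_CUBIC))
im=cv2.imread("pics/scene0raw.png"); c=im[145:335,145:335]; cv2.imwrite("pics/scenec.png",cv2.resize(c,None,fx=3.15,fy=3.15,interpolation=cv2.INTER_CUBIC))
```

```text
(no output)
```

View pics/topc.png

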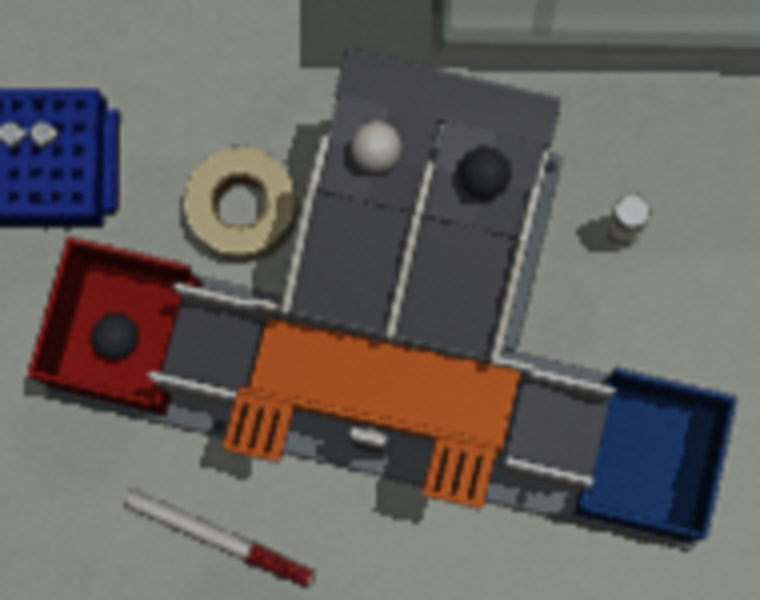

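View pics/scenec.png

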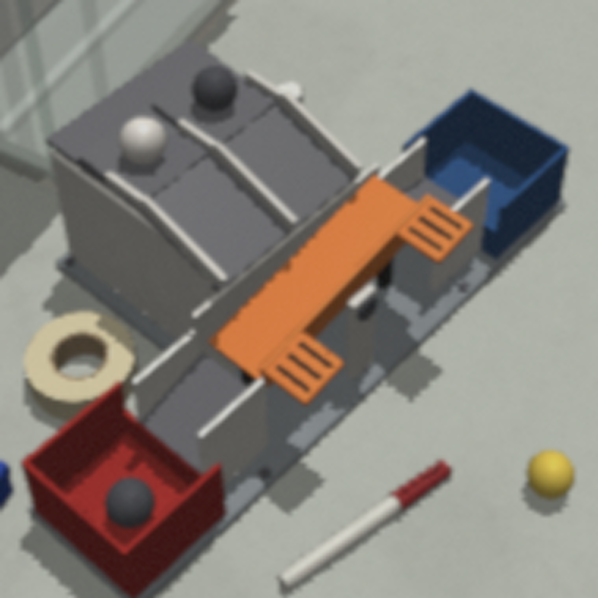

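```bash
cat > h.py <<'E'
from station import *
import numpy as np
from scipy.optimize import least_squares
P={n:camera_params(n) for n in("scene","top")}
def proj(n,X):
    p=P[n] if isinstance(n,str) else n
    c=np.asarray(p["R"])@np.asarray(X,float)+p["t"]; return np.array([p["fx"]*c[0]/c[2]+p["cx"],p["fy"]*c[1]/c[2]+p["cy"]])
def tri(obs,x0=(600,0,50)):
    r=least_squares(lambda X:np.concatenate([proj(n,X)-u for n,u in obs]),x0); return r.x,np.abs(r.fun).max()
def plane(n,u,z):
    p=P[n] if isinstance(n,str) else n
    d=np.asarray(p["R"]).T@np.array([(u[0]-p["cx"])/p["fx"],(u[1]-p["cy"])/p["fy"],1]); c=-np.asarray(p["R"]).T@p["t"]
    return c+d*(z-c[2])/d[2]
T=lambda u,v:("top",np.array([(u+.5)/4-.5+145,(v+.5)/4-.5+100]))
S=lambda u,v:("scene",np.array([(u+.5)/3.15-.5+145,(v+.5)/3.15-.5+145]))
F=lambda n,u,v:(n,np.array([(u+.5)*.64-.5,(v+.5)*.64-.5]))
def w(pose,X):
    x,y,a=pose;c,s=np.cos(a),np.sin(a);return np.array([x+c*X[0]-s*X[1],y+s*X[0]+c*X[1],X[2]])
E
python3 - <<'E'
from h import *
np.set_printoptions(precision=1,suppress=True)
f=[((76,32,141),T(375,147)),((76,32,141),S(143,140)),((76,-32,141),T(483,174)),((76,-32,141),S(214,89)),
((134,65,128),T(347,50)),((134,-65,128),T(560,100)),((134,65,128),S(50,142))]
r=least_squares(lambda p:np.concatenate([proj(o[0],w(p,X))-o[1] for X,o in f]),(600,0,0))
print(r.x,r.x[2]); print(r.fun.reshape(-1,2))
p=r.x
np.save("pose.npy",p)
for n,X in dict(white=(76,32,141),steel=(76,-32,141),padRup=(-91.5,-62,113),padRdn=(-91.5,-62,86),padLup=(-91.5,62,113),cupR=(-47,-174,12),cupL=(-47,174,12),back=(134,32,128)).items(): 
    print(n,w(p,X),"top",(proj("top",w(p,X))-[145,100])*4,"scene",(proj("scene",w(p,X))-145)*3.15)
for n,a,b in [("case FLT",F("scene",230,165),F("top",398,107)),("FRT",F("scene",362,53),F("top",648,100)),("FRB",F("scene",362,205),F("top",580,178)),("FLB",F("scene",243,310),F("top",398,178))]:
    print(n,tri([a,b]), plane(*b,0))
print("white",tri([T(375,147),S(143,140)]),"steel",tri([T(483,174),S(214,89)]))
print("padR",tri([T(460,472),S(435,227)]),"padL",tri([T(258,422),S(302,365)]))
print("vial cap",tri([T(632,210),S(288,90)]),"roll",tri([T(238,200),S(80,350)]))
print("cams",[-P[n]["R"].T@P[n]["t"] for n in P])
E
```

```text
[574.6 -84.8  -0.2] -0.23739547564719665
[[ 0.2  0.5]
 [ 0.3  0.5]
 [ 0.4  0. ]
 [ 0.4  0.1]
 [-0.4  0.1]
 [ 0.2  0. ]
 [-1.3 -0.7]]
white [656.  -71.6 141. ] top [374.4 147.5] scene [142.8 140.6]
steel [ 640.9 -133.8  141. ] top [483.1 172.5] scene [214.1  88.1]
padRup [ 471.1 -123.5  113. ] top [466.9 472.8] scene [440.1 219.5]
padRdn [ 471.1 -123.5   86. ] top [465.9 476.7] scene [437.5 247. ]
padLup [500.2  -3.  113. ] top [257.  423.7] scene [307.6 339. ]
cupR [ 488.  -242.9   12. ] top [648.4 458.6] scene [480.  192.8]
cupL [569.8  95.4  12. ] top [124.3 336.3] scene [131.2 509.3]
back [712.3 -85.2 128. ] top [398.5  61.6] scene [ 83.3 111.8]
case FLT (array([ 754.6, -106.6,  285.3]), np.float64(2.3106834726652608)) [ 896.7 -110.     0. ]
FRT (array([ 760.8, -426.9,  281.2]), np.float64(0.6069754056944703)) [ 910.8 -558.6    0. ]
FRB (array([ 768.7, -430.8,   -9.8]), np.float64(0.184902069429711)) [ 764.4 -427.7    0. ]
FLB (array([ 772.1, -104. ,   20.2]), np.float64(5.348185555920722)) [ 764.9 -109.2    0. ]
white (array([656.3, -71.2, 142.8]), np.float64(0.09722808042420183)) steel (array([ 640.9, -132.7,  142. ]), np.float64(0.11050853028689289))
padR (array([ 472.8, -118.7,  110.8]), np.float64(0.06951869547924616)) padL (array([504.1,  -0.2,  89.1]), np.float64(0.384912891715544))
vial cap (array([ 641.3, -229.3,   58.7]), np.float64(0.041267397507255055)) roll (array([656.2,  21.6,  31.4]), np.float64(0.015000560452932632))
cams [array([251.4, 445.1, 813.2]), array([ 398.3, -104.2,  968.3])]
```

```bash
cat >> h.py <<'E'
from scipy.spatial.transform import Rotation
def go(tx,yaw=None,o=None):
    o=o or get_obs(); R=Rotation.from_rotvec(o["orientation"]).as_matrix()
    d=R.T@(np.array(tx)-o["position"]); cur=np.arctan2(R[1,0],R[0,0])
    t=None
    if yaw is not None: t=-((yaw-cur+np.pi)%(2*np.pi)-np.pi)
    print("shift",d.round(1),"turn",t,"curyaw",cur,"zaxis",R[:,2].round(3))
E
python3 - <<'E'
from h import *
import station
print([ (k,getattr(station,k)) for k in dir(station) if 'grasp' in k.lower()])
p=np.load("pose.npy")
t=w(p,(-93,-63,170));print(t); go(t,p[2]+np.pi)
E
```

```text
[('tcp_to_grasp', 18.700000000000003)]
[ 469.3639806  -124.15108274  170.        ]
shift [-415.3  348.2   60.9] turn 0.5231998008458483 curyaw -2.8557883283911423 zaxis [-0.001  0.001 -1.   ]
```

```bash
python3 -m pendant '[0,-45,38,0,0.05, 0,-90,76,0,0.11, 0,-135,113,0,0.17, 0,-180,151,0,0.23, 0,-225,189,0,0.29, 0,-270,226,0,0.35, 0,-315,264,0,0.41, 0,-360,302,0,0.47, 0,-400,335,0,0.523, 0,-415,348,30,0.523, 0,-415,348,60,0.523, 0,-415,348,60,0.523]'
python3 - <<'E'
from h import *
import cv2
p=np.load("pose.npy")
go(w(p,(-93,-63,118)),p[2]+np.pi); print(get_obs()["joint_pos"],get_obs()["t"])
cv2.imwrite("pics/w1.png",cv2.resize(snapshot("wrist")[:,:,::-1],(800,600)));cv2.imwrite("pics/s1.png",cv2.resize(snapshot("scene")[100:340,120:440,::-1],(800,600)))
E
```

```text
t: 1.6
position: [467.8, -124.0, 168.2]
orientation: [-0.37, -3.114, -0.001]
force: [-0.8, -0.3, -0.0]
width: 0.1
shift [-1.8  0.2 50.2] turn 0.0007857777016857526 curyaw 2.9049829556442823 zaxis [-0.006  0.002 -1.   ]
[ 0.15700913 -0.26896896 -0.31232743 -0.00251419 -1.53295331 -1.96431372] 1.6
```

View pics/w1.png

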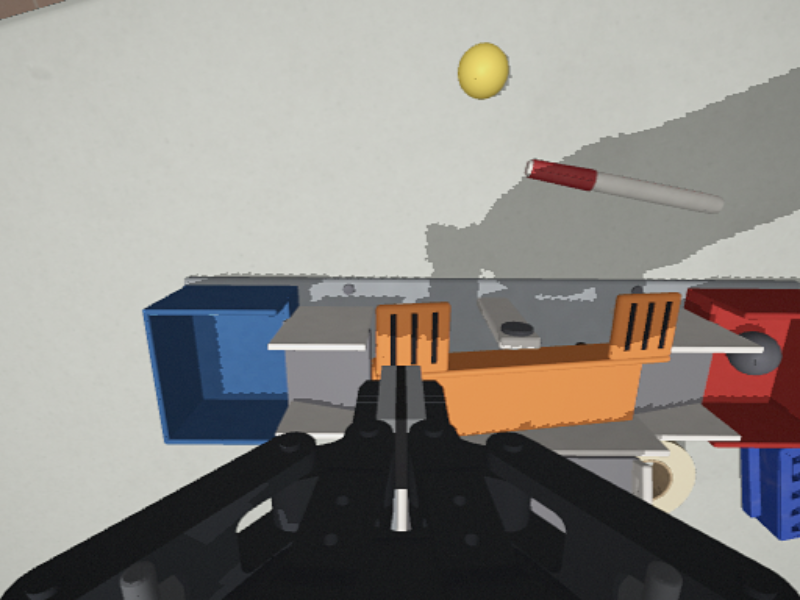

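View pics/s1.png

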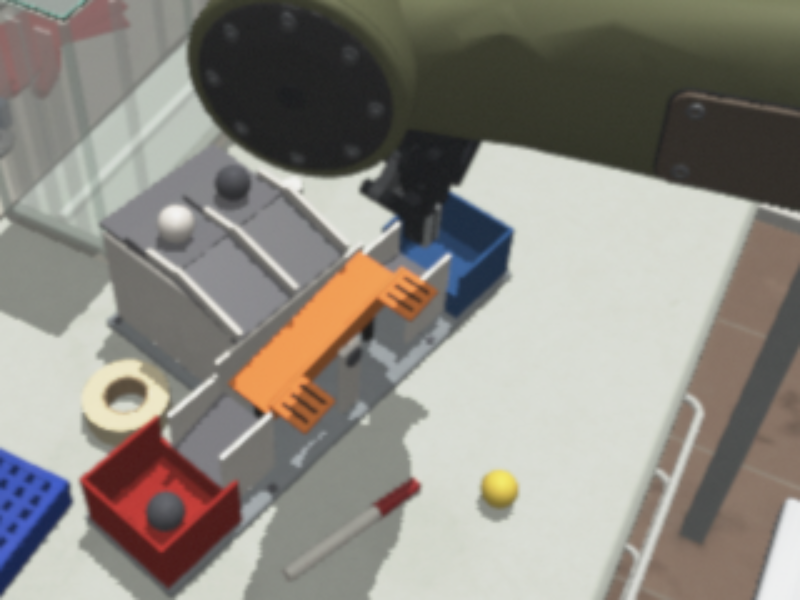

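Run:
```python
from h import *
np.set_printoptions(precision=1,suppress=True)
c=camera_params("wrist"); p=np.load("pose.npy")
def sort(X): 
    a=p[2];d=X[:2]-p[:2];return np.array([np.cos(a)*d[0]+np.sin(a)*d[1],-np.sin(a)*d[0]+np.cos(a)*d[1]])
k=.64
for n,u,z in [("pad TL",(376,307),110),("pad TR",(449,304),112),("padL",(615,295),88),("padL r",(681,293),86),("roll far",(692,490),24),("mid ribs",(415,338),111)]:
    X=plane(c,np.array(u)*k,z);print(n,X,sort(X))
o=get_obs()
for z in(168,111):print(proj(c,[*o["position"][:2],z])/k, sort(o["position"]))
```

```text
pad TL [ 456.9 -134.1  110. ] [-102.8  -75.6]
pad TR [ 463.  -100.3  112. ] [-104.8  -41.3]
padL [486.4 -14.4  88. ] [-102.2   47.7]
padL r [494.3  20.2  86. ] [-102.7   83.2]
roll far [682.9  54.1  24. ] [ 72.7 160.5]
mid ribs [ 476.2 -119.7  111. ] [-87.4 -57.1]
[401.6 382.1] [-92.9 -63.7]
[401.3 327.2] [-92.9 -63.7]
```

Run:
```python
from h import *
p=np.load("pose.npy")
go(w(p,(-89,-61,88)),p[2]+np.pi)
```

```text
shift [-4.   2.6 83.9] turn -3.289852232324364e-05 curyaw 2.9041642794202733 zaxis [ 0.     0.001 -1.   ]
```

```bash
python3 -m pendant '[0,-4,2.6,20,0, 0,-4,2.6,40,0, 0,-4,2.6,52,0, 0,-4,2.6,58,0, 0,-4,2.6,63,0, 0,-4,2.6,68,0, 0,-4,2.6,72,0, 0,-4,2.6,76,0, 0,-4,2.6,80,0, 0,-4,2.6,80,0]'
python3 - <<'E'
from h import *
import cv2
p=np.load("pose.npy")
print(get_obs()["force"],get_obs()["position"])
cv2.imwrite("pics/w2.png",cv2.resize(snapshot("wrist")[:,:,::-1],(800,600)));cv2.imwrite("pics/s2.png",cv2.resize(snapshot("scene")[100:340,120:440,::-1],(800,600)))
E
```

```text
t: 2.95
position: [473.6, -123.0, 91.4]
orientation: [-0.372, -3.119, -0.002]
force: [0.6, -0.4, 0.9]
width: -0.0
[ 0.59637778 -0.37157878  0.86091651] [ 473.61492401 -122.99698748   91.38781636]
```

View pics/s2.png

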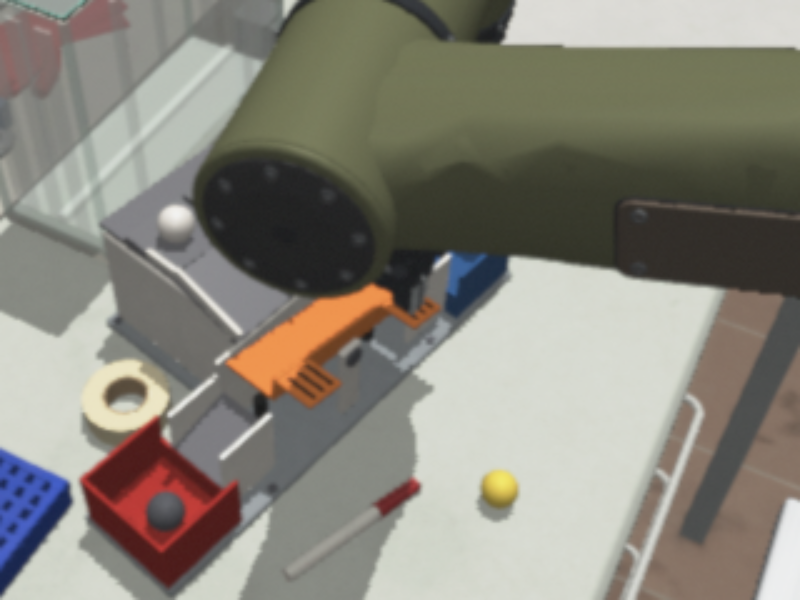

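View pics/w2.png

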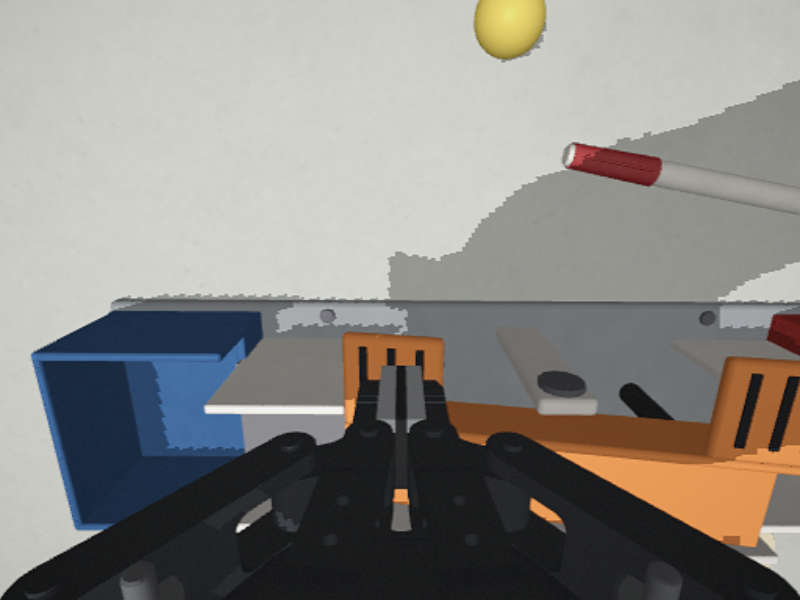

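The gate is tilting, with the left pad now higher, and the fingers are centred on the right pad. I'll keep pressing until the stop.

```bash
python3 -m pendant '[0,0,0,3,0, 0,0,0,6,0, 0,0,0,6,0]'
python3 -m pendant '[0,0,0,3,0, 0,0,0,3,0]'
python3 -m pendant '[0,0,0,3,0, 0,0,0,3,0]'
```

```text
t: 3.42
position: [473.9, -123.1, 87.8]
orientation: [0.371, 3.119, 0.001]
force: [-6.4, 1.4, 14.3]
width: 0.1
t: 3.68
position: [474.4, -123.5, 87.7]
orientation: [0.37, 3.117, -0.001]
force: [-6.4, 1.4, 15.6]
width: -0.1
t: 3.92
position: [474.9, -123.9, 87.6]
orientation: [0.369, 3.114, -0.002]
force: [-8.4, 1.5, 16.1]
width: -0.2
```

It stops at z = 87.7 with 15 N, which fits the right-hand stop. I'll lift off and check.

```bash
python3 -m pendant '[0,0,0,-20,0, 0,0,0,-60,0, 0,-40,0,-110,0, 0,0,60,-120,0, 0,0,120,-120,0, 0,0,120,-120,0]'
python3 - <<'E'
from h import *
import cv2
p=np.load("pose.npy")
o=get_obs();print(o["t"],o["force"],o["position"])
t=snapshot("top")[:,:,::-1];cv2.imwrite("pics/t3raw.png",t);cv2.imwrite("pics/t3.png",cv2.resize(t[100:250,145:335],None,fx=4,fy=4,interpolation=cv2.INTER_CUBIC))
s=snapshot("scene")[:,:,::-1];cv2.imwrite("pics/s3.png",cv2.resize(s[145:335,145:335],None,fx=3.15,fy=3.15,interpolation=cv2.INTER_CUBIC))
E
```

```text
t: 4.68
position: [502.4, -3.6, 206.7]
orientation: [0.362, 3.116, -0.0]
force: [0.0, -0.7, -0.0]
width: -0.0
4.675 [ 0.00190818 -0.69638166 -0.04205717] [502.40929137  -3.55785062 206.72244277]
```

View pics/s3.png

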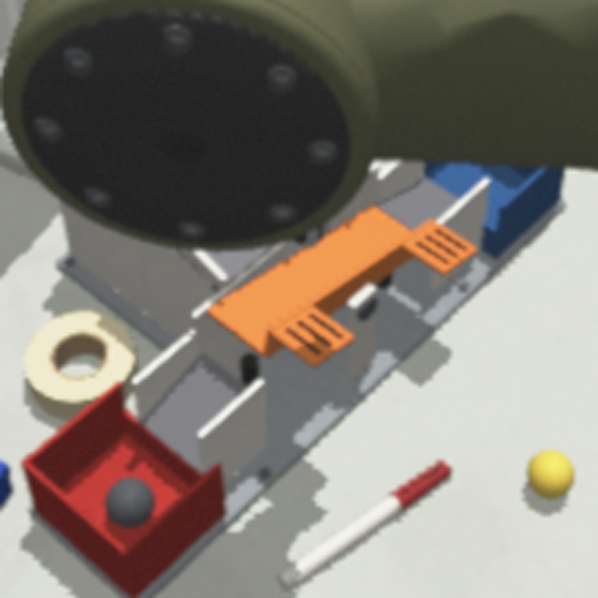

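View pics/t3.png

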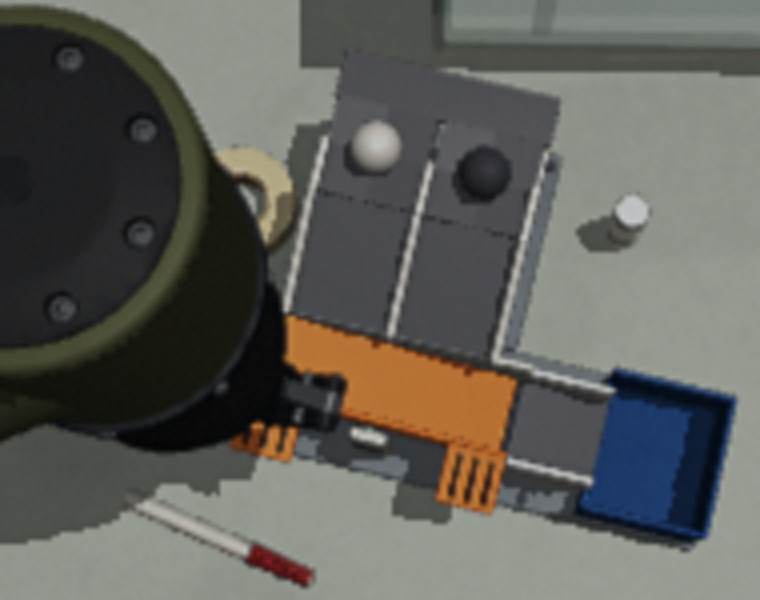

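Run:
```python
from h import *
np.set_printoptions(precision=1,suppress=True)
p=np.load("pose.npy")
print("padR",tri([T(472,480),S(445,247)]))
print("white now",plane(*T(376,147),141),plane(*T(375,147),141))
t=w(p,(114,32,200));print(t,np.hypot(*t[:2])); go(t,p[2]+np.pi)
print(get_obs()["joint_pos"])
```

```text
padR (array([ 468.9, -126.6,   85.4]), np.float64(0.48909351618760866))
white now [657.1 -71.6 141. ] [657.1 -71.  141. ]
[692.9 -80.5 200. ] 697.5598028166735
shift [-202.7  -28.5    7.8] turn 0.0038175416954695507 curyaw 2.908014719638066 zaxis [ 0. -0. -1.]
[ 0.4 -0.2 -0.2  0.  -1.6 -2.2]
```

The right pad triangulates to z = 85.4 against 86 nominal, so the gate is fully over. The white ball hasn't moved. Next I'll go behind it, staying high.

```bash
python3 -m pendant '[0,-40,-6,0,0, 0,-80,-12,0,0, 0,-120,-17,0,0, 0,-150,-21,0,0, 0,-175,-25,0,0, 0,-190,-27,0,0.004, 0,-203,-28.5,0,0.004, 0,-203,-28.5,0,0.004]'
python3 - <<'E'
from h import *
import cv2
p=np.load("pose.npy")
o=get_obs();print(o["t"],o["force"],o["position"],o["joint_pos"])
go(w(p,(114,32,135)),p[2]+np.pi)
c=camera_params("wrist")
for z in (o["position"][2],135): print(proj(c,[*o["position"][:2],z])/.64)
print(proj(c,w(p,(76,32,141)))/.64)
cv2.imwrite("pics/w4.png",cv2.resize(snapshot("wrist")[:,:,::-1],(800,600)))
s=snapshot("scene")[:,:,::-1];cv2.imwrite("pics/s4.png",cv2.resize(s[65:335,85:445],(800,600),interpolation=cv2.INTER_CUBIC))
E
```

```text
t: 5.78
position: [693.0, -82.3, 206.4]
orientation: [0.375, 3.117, -0.002]
force: [0.6, -0.2, -0.1]
width: 0.0
5.775 [ 0.60055229 -0.18708335 -0.06948071] [693.02813363 -82.25516673 206.44389562] [ 0.16839452  0.29854904  0.32886026  0.00214475 -1.59914278 -1.97885522]
shift [ 0.7  1.8 71.4] turn -0.0023302172205386107 curyaw 2.901866960722058 zaxis [ 0.002 -0.002 -1.   ]
[401.76873175 387.2178612 ]
[401.57815701 319.55008316]
[405.01045203 245.13447966]
```

View pics/w4.png

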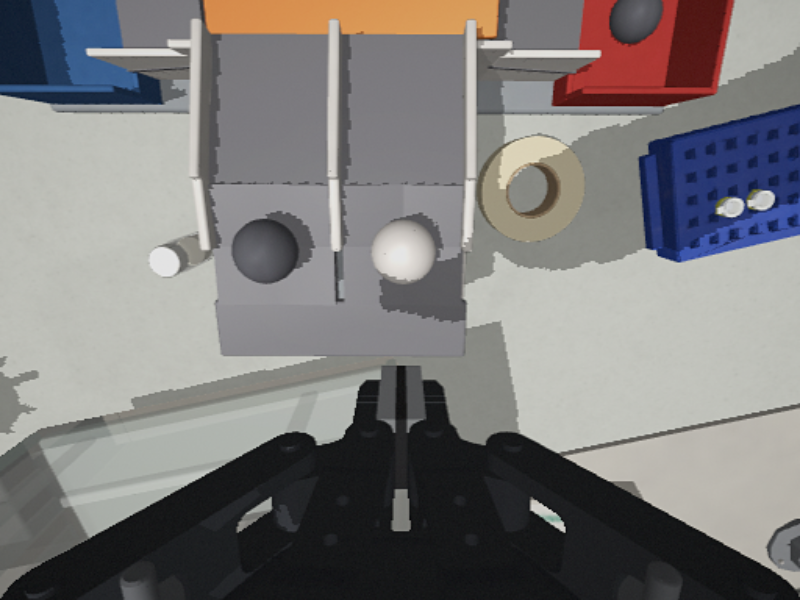

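View pics/s4.png

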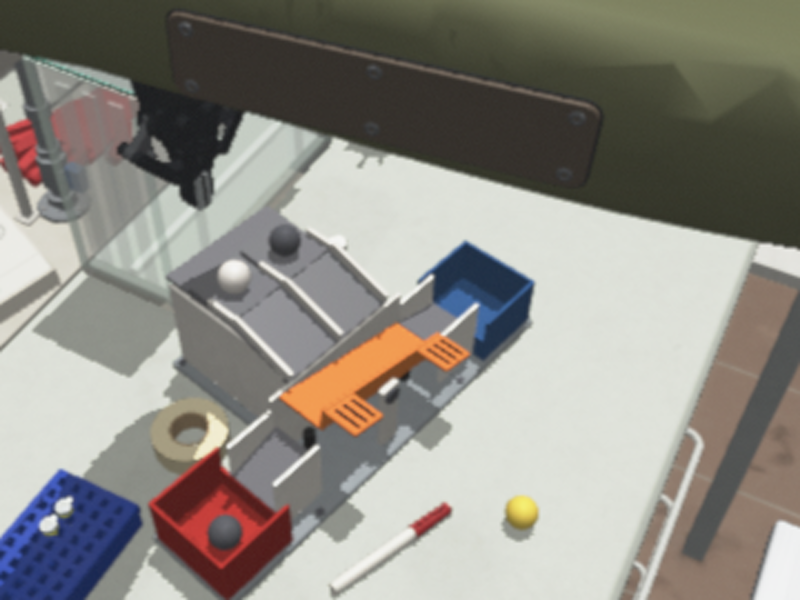

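The ball at (404,250) sits straight ahead of the fingertip, which will be at (402,320) once lowered. Lowering behind the ball.

```bash
python3 -m pendant '[0,-1,1,20,0, 0,-1,1,40,0, 0,-1,1,55,0, 0,-1,1,64,0, 0,-1,1,71,0, 0,-1,1,71,0]'
python3 - <<'E'
from h import *
import cv2
p=np.load("pose.npy")
o=get_obs();print(o["t"],o["force"],o["position"])
go(w(p,(72,32,135)),p[2]+np.pi)
cv2.imwrite("pics/w5.png",cv2.resize(snapshot("wrist")[:,:,::-1],(800,600)))
s=snapshot("scene")[:,:,::-1];cv2.imwrite("pics/s5.png",cv2.resize(s[105:255,85:285],(800,600),interpolation=cv2.INTER_CUBIC))
E
```

```text
t: 6.62
position: [694.0, -80.8, 136.0]
orientation: [0.374, 3.116, -0.002]
force: [-0.3, -0.4, -0.4]
width: 0.3
6.625 [-0.30123    -0.38749862 -0.3657423 ] [694.00954827 -80.83467051 135.99891885]
shift [43.2  0.   0.9] turn -0.0013170394803490026 curyaw 2.9028801384622476 zaxis [ 0.003 -0.002 -1.   ]
```

View pics/w5.png

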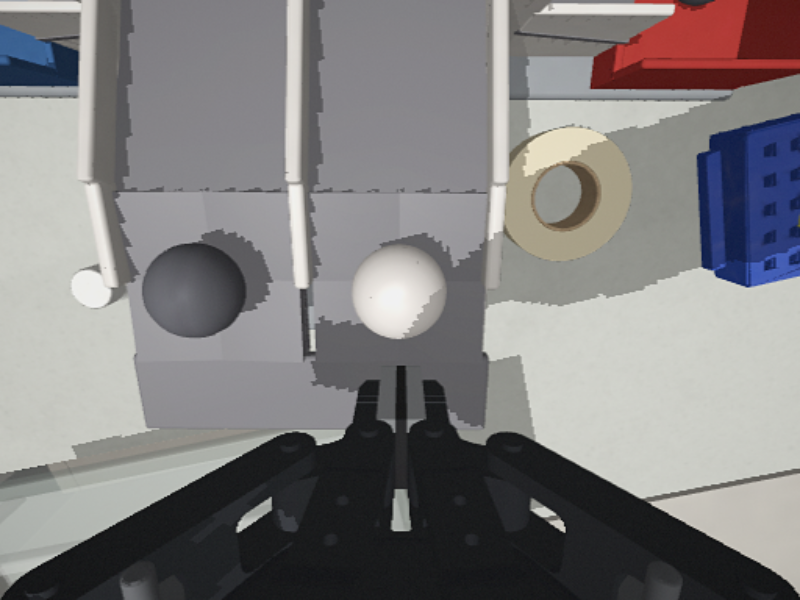

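View pics/s5.png

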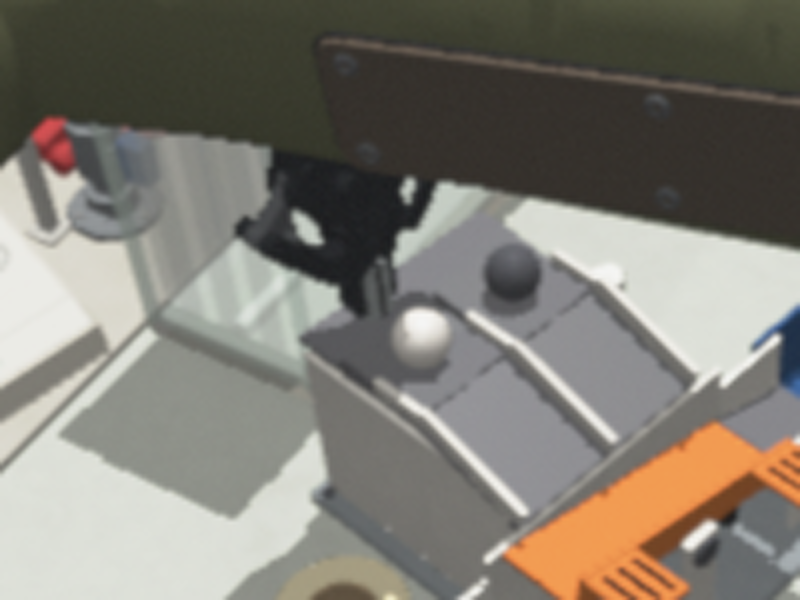

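Fingers are behind the ball and clear of everything. I'll push slowly along tool +x.

```bash
python3 -m pendant '[0,4,0,1,0, 0,8,0,1,0, 0,11,0,1,0, 0,14,0,1,0, 0,17,0,1,0, 0,20,0,1,0, 0,23,0,1,0, 0,26,0,1,0, 0,29,0,1,0, 0,32,0,1,0, 0,32,0,1,0]'
python3 - <<'E'
from h import *
import cv2
p=np.load("pose.npy")
o=get_obs();print(o["t"],o["force"],o["position"])
go(w(p,(72,32,135)),p[2]+np.pi)
cv2.imwrite("pics/w6.png",cv2.resize(snapshot("wrist")[:,:,::-1],(800,600)))
E
```

```text
t: 8.1
position: [663.1, -73.3, 136.0]
orientation: [0.373, 3.115, -0.002]
force: [0.1, 0.2, 0.3]
width: -0.3
8.1 [0.07829354 0.24213857 0.34724661] [663.12361292 -73.26146133 135.96873236]
shift [11.4 -0.   0.9] turn -0.001215145750591784 curyaw 2.902982032192005 zaxis [ 0.004 -0.002 -1.   ]
```

View pics/w6.png

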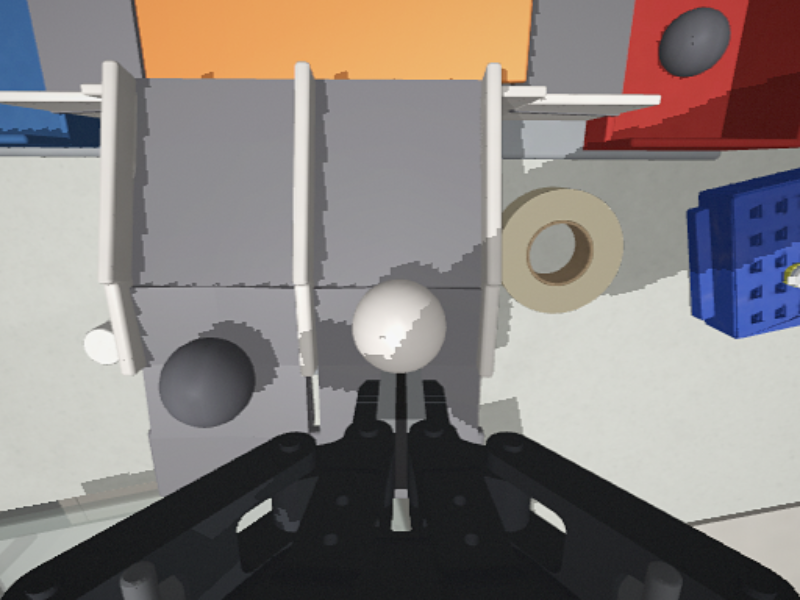

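The ball sits at (399,326), touching the fingertip, with its centre about 18 mm short of the slope edge at row 287. I'll push the remaining distance.

```bash
python3 -m pendant '[0,3,0,0,0, 0,6,0,0,0, 0,9,0,0,0, 0,12,0,0,0, 0,14,0,0,0, 0,16,0,0,0, 0,18,0,0,0, 0,18,0,0,0]'
python3 - <<'E'
from h import *
import cv2
o=get_obs();print(o["t"],o["force"],o["position"])
cv2.imwrite("pics/w7.png",cv2.resize(snapshot("wrist")[:,:,::-1],(800,600)))
E
```

```text
t: 9.15
position: [645.7, -69.0, 135.9]
orientation: [0.373, 3.115, -0.002]
force: [-0.7, 0.0, 0.1]
width: -0.2
9.15 [-0.71360869  0.02533632  0.09613036] [645.65486315 -69.01472943 135.89919273]
```

View pics/w7.png

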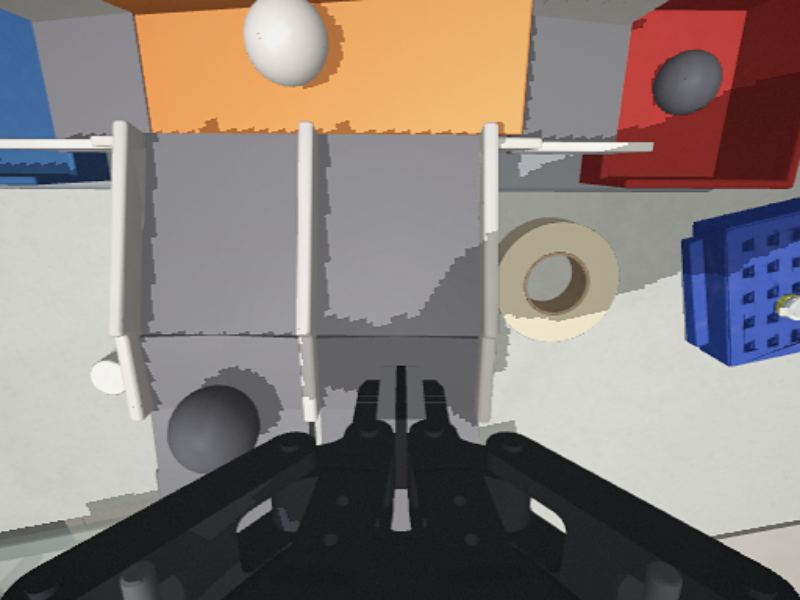

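The ball has left the fingers and is rolling right on the gate, at (287,42). I'll raise the tool straight up and let it run.

```bash
python3 -m pendant '[0,0,0,-20,0, 0,0,0,-50,0, 0,0,0,-80,0, 0,0,0,-90,0, 0,30,90,-90,0, 0,60,150,-90,0, 0,60,200,-90,0, 0,60,220,-90,0, 0,60,220,-90,0, 0,60,220,-90,0, 0,60,220,-90,0, 0,60,220,-90,0]'
python3 - <<'E'
from h import *
import cv2
o=get_obs();print(o["t"],o["force"],o["position"])
t=snapshot("top")[:,:,::-1];cv2.imwrite("pics/t8.png",cv2.resize(t[100:250,145:335],None,fx=4,fy=4,interpolation=cv2.INTER_CUBIC))
s=snapshot("scene")[:,:,::-1];cv2.imwrite("pics/s8.png",cv2.resize(s[65:335,85:445],(800,600),interpolation=cv2.INTER_CUBIC))
E
```

```text
t: 10.7
position: [639.1, 158.1, 225.8]
orientation: [0.375, 3.114, -0.002]
force: [0.1, 0.3, -0.7]
width: 0.3
10.7 [ 0.09477922  0.30879041 -0.65261806] [639.09552669 158.07903665 225.76947809]
```

View pics/t8.png

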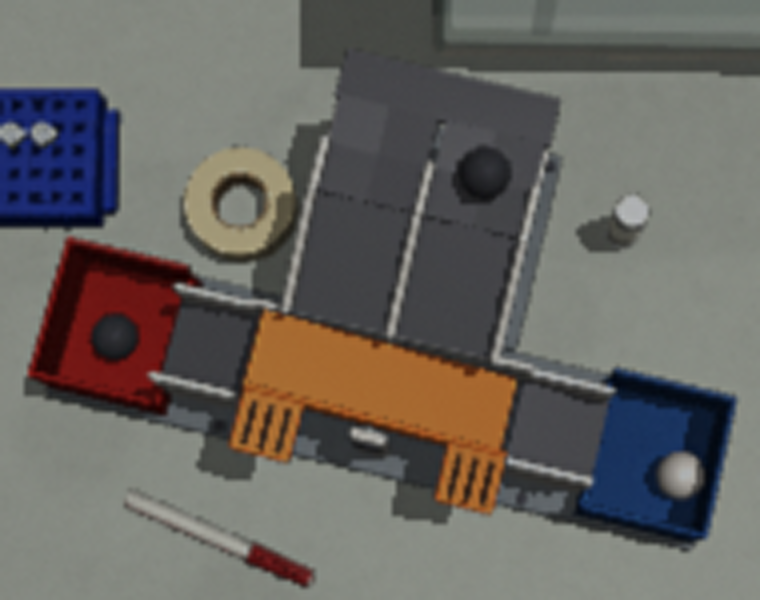

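View pics/s8.png

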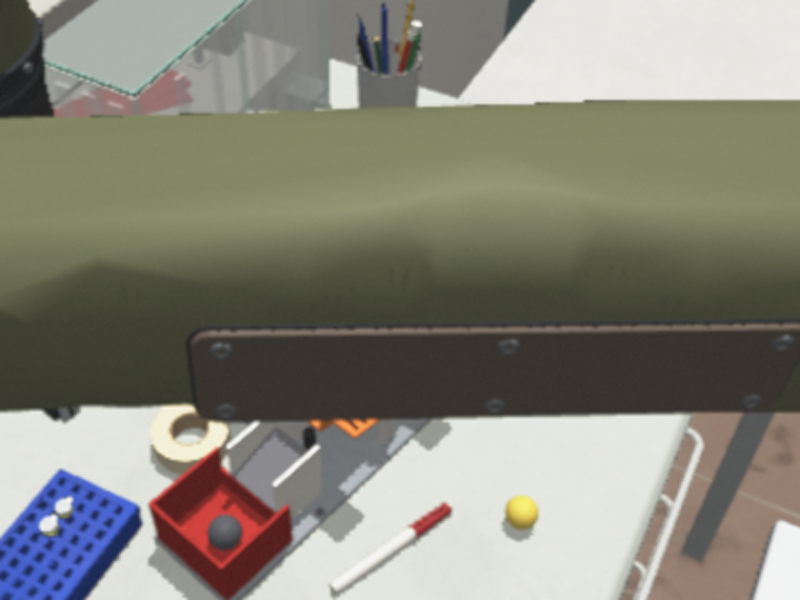

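The top view shows the white ball in the blue cup at (680,475). The gate is still tilted right, the steel balls are at (483,174) and (114,337) as before, and the bystanders haven't moved. I'll wait for the ball to come to rest and check it again.

```bash
python3 -m pendant '[0,0,0,0,0, 0,0,0,0,0, 0,0,0,0,0, 0,0,0,0,0, 0,0,0,0,0, 0,0,0,0,0, 0,0,0,0,0, 0,0,0,0,0, 0,0,0,0,0, 0,0,0,0,0, 0,0,0,0,0, 0,0,0,0,0]' >/dev/null
python3 -m pendant '[0,0,0,0,0, 0,0,0,0,0, 0,0,0,0,0, 0,0,0,0,0, 0,0,0,0,0, 0,0,0,0,0, 0,0,0,0,0, 0,0,0,0,0, 0,0,0,0,0, 0,0,0,0,0, 0,0,0,0,0, 0,0,0,0,0]'
python3 - <<'E'
from h import *
import cv2
t=snapshot("top")[:,:,::-1];cv2.imwrite("pics/t9.png",cv2.resize(t[100:250,145:335],None,fx=4,fy=4,interpolation=cv2.INTER_CUBIC))
m=[]
for i in range(2):
    t=snapshot("top").astype(int)[100:250,145:335]; c=t[85:140,140:190]; ys,xs=np.where(c[:,:,0]>110); k=(ys>0)
    m.append((xs.mean()+140,ys.mean()+85,len(xs)))
print(np.array(m)*[4,4,1])
E
```

```text
t: 13.8
position: [639.1, 158.4, 225.7]
orientation: [0.375, 3.114, -0.002]
force: [0.3, -0.9, -0.0]
width: 0.0
[[ 682.71134021  441.13402062 1164.        ]
 [ 682.75364807  441.09184549 1165.        ]]
```

View pics/t9.png

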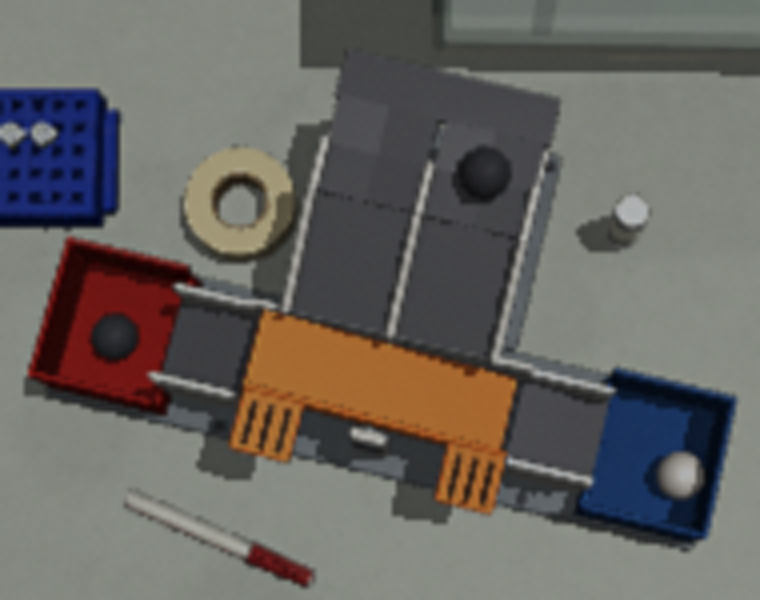

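The white ball is still at (680,475), the same place as 3 s earlier, so it is at rest. Handing in.

```bash
python3 -c "
from station import *
print(finish_job())"
```

```text
the job is handed in; nothing more can be done
None
```

The job is done and handed in at about 14 s. I pressed the right-hand pad until the gate reached its right stop, with about 15 N at a tip height of 87.7 mm. Then I pushed the white ball off the left seat from behind with the shut fingers, and it rolled by itself into the blue cup.

**Gate:** after release, the right pad's top measured 85.4 mm against 86 nominal, so the gate was fully over before I touched the ball. It still looked tilted right at the end.

**Balls and bystanders:** in the final top view the white ball was at rest in the blue cup, at the same pixel 3 s apart. Both steel balls, the tape roll, vial and marker were where they started.

**Disagreements:** the pad measured a few millimetres off the position from my sorter fit, so I shifted the press point by a few millimetres. My automatic check for ball movement also picked up background pixels, so the at-rest result rests on comparing the two pictures by eye.

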